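# Close the adjustable wrench on the sheller's nut and tighten it

## Task

The blade clamp of the cashew sheller is loose. An adjustable wrench already lies around its nut with the jaws open too wide: roll the wrench's worm, its top moving towards the nut, until the jaws close snugly on the nut, then swing the handle clockwise (seen from above) until it comes up against the steel stop post, so that the nut turns with it.

Things in the scene. Friction and masses are not known exactly. Their poses are not given: they have to be found in the camera images.
- worm_top (a point): Highest point of the wrench's worm, a dark knurled roller 26 mm thick, 32 mm long, 88 mm above the table in the steel head (head and nut tops 5 mm lower, stud 2 mm lower). x: along the handle away from the nut, y: roller's axis, z: up. Nut's axis 44 mm along -x. Press a fingertip on it (3 to 15 N) and drag along -x to close the jaws; +x opens. It turns freely, then stops when the jaws fit.
- jaw (a joint): How far the sliding jaw stands off its snug fit on the nut (32 mm across flats), in m: 0 = just fits, 0.0126 = widest; starts 0.0085 to 0.012. It moves 4 mm per rad of the worm, so closing takes 28 to 40 mm of drag, in one or more strokes. With the jaws wide the wrench swings about the nut without turning it.
- handle_grip (a point): Top face of the wrench's flat steel handle, on its centre line, 81 mm above the table; handle 24 mm wide, 12 thick. x: along the handle away from the nut, y: across, z: up. Nut's upright axis, the only one the wrench swings about, is 170 mm along -x; handle ends 85 mm along +x. Swings clockwise with about 5 N. Stop post: 12 mm pin, 83 mm high, meets the handle 115 mm from the nut's axis.
- nut (a joint): Angle of the hexagon nut, rad, growing clockwise seen from above. It starts between 0 and 0.26; with the jaws snug it follows the handle with up to 0.12 rad of play and stands at about 0.83 when the handle (itself then at 0.95; at the start handle and nut agree) is against the stop post.

How it is judged (in metres and radians):
On the way, in this order (a step that is already met when the one before it is completed fails the run):
1. the jaws are closed on the nut (within 2 mm of snug) before the nut is turned (value of joint jaw below 0.002 m and value of joint nut below 0.45 rad), for 0.2 s.
2. the nut is turned clockwise to within 10 degrees of where the stop post ends it, with the jaws still snug (value of joint nut above 0.66 rad and value of joint jaw below 0.003 m), for 0.2 s.
At the end, for the whole second after the job is handed in: The nut stands at 0.66 rad or more (within 10 degrees of where the handle meets the stop post), at rest, and the wrench's jaws are still within 3 mm of a snug fit on it (all of step 2 and velocity of joint nut below 0.05 rad/s); the robot touches nothing.
It also fails if it takes over 45 s, if anything falls off the work surface, if the arm or the gripper's body presses on something with over 40 N, if the wrist force passes 120 N, or if a joint passes its speed limit or range.

## Robot

A 6-joint arm with a two-finger parallel gripper is mounted at the origin on the work surface. World frame = base frame: x ahead of the robot, y to its left, z up, the work surface at z = 0. Lengths are in m, angles in degrees, forces in N, time in s.
With the tool pointing down it reaches from about 0.35 to 0.875 m from the base axis. Payload 4.2 kg.
Tool frame: the origin (TCP) lies midway between the tips of the shut fingers; the grasp point (between the pads) lies 19 mm behind it; z points along the fingers, y is the direction in which the jaws open and shut (so a half turn about z gives the same grasp; the last joint's range is limited). The gripper opens to 85 mm and grips with 20 to 120 N. Pads are 22 mm wide; open, the fingers measure 114 mm over their backs; the gripper's body (76 mm by 85 mm) begins 54 mm behind the grasp point. The pads swing forward as they close: fully open they stand 13 mm farther back than shut.
Start: joints at [-56.058, 22.042, 0.453, 0, -68.411, -14.817], TCP at [0.205, -0.59, 0.231] pointing down, gripper open.
Joint ranges: [-179.83, 179.83], [-69.29, 118.12], [-61.27, 80.66], [-181.25, 117.63], [-171.15, -9.14], [-177.46, 177.46]. Speed limits (degrees/s): [159.86, 159.86, 180, 180, 180, 180].

## Interface

Orientations are given as [roll, pitch, yaw] about the fixed x, y, z axes, in that order (R = Rz(yaw) Ry(pitch) Rx(roll)).
In Python, from cell import arm gives the robot as it stands.
- The arm moves only by the shell command python3 -m handwheel 'ROWS' [FORCE]. ROWS is JSON, a list of rows, each an object of numbers: "gripper": the closure in counts, from 0 (fully open) to 255 (shut); "x", "y", "z": the shift along the tool's x, y, z normalised to -1 to 1, where 1 is 0.25 m; "twist": the turn about the tool's z normalised to -1 to 1, where 1 is pi rad. In form: [{"gripper": .., "x": .., "y": .., "z": .., "twist": ..}, ...]. A call has 1 to 5 rows; each row is the pose to reach, as a shift and turn from the pose commanded when the call began, along the tool's axes at that moment, turning the shorter way round; what a row does not reach only later rows make up. A row lasts 1/12 s, in which the tool goes at most 41.7 mm and 7.16 degrees, less where a joint would pass 70% of its speed; a pose out of reach is approached as far as the arm can. A call with a number of a shift or a turn outside -1 to 1 is refused whole. A call with a gripper value outside its range is refused whole. The fingers move at their own pace and stop on an object; FORCE is the grip in N (left out, the last holds). Time passes only in rows, so rows that repeat a pose let the fingers close. It gives the time, the measured TCP pose, the force and the opening at its end, in the units of the state.
- arm.state(): the state, without advancing time (a new reading comes with each control period).
- arm.snapshot(name): name is "scene" or "side" or "wrist"; returns a dict with "color" (384x512x3 uint8, red, green, blue), "fx", "fy", "cx", "cy" (pixels), "rvec" (rotation vector, rad) and "tvec" (3), from world to camera coordinates, as OpenCV has them. Camera axes: x right, y down, z forward; pixel columns grow to the right and rows downward; lengths in m; the calibration is good to about 2 mm. A picture is of the moment at which its call begins. There is no depth.
- arm.finish_job(): hands the job in, once; it reports no verdict.
Trained networks look in a picture, given as the dict that the camera call returned (one of the last four; its "shot" number tells which), for a name from the list of things; names that differ only in an ending like _2 or _b are one class to them, and where a whole thing is asked for, a point or a joint stands for the part that bears it (a point fixed in the world has none). Each returns a list of dicts, best first, with "conf" (0 to 1); they miss things now and then, are a little off and sometimes report something else, mostly with a low value. They report only what shows in the picture. A call takes as long as a camera call.
- arm.silhouettes(picture, name): "mask" (384x512 bool, what is visible of it) and "rect" ([left, top, right, bottom] in pixels, round what is visible of it).
The state is a dict: "time": time; "joint_positions": joint angles; "qd": joint speeds; "tau": joint torques, N m; "tool_pos": TCP position; "ee_rot": TCP orientation; "contact_force": force on the tool from outside, world axes, zero at the start; "torque": the same for the moment, N m; "opening": finger opening in m.
Only numpy, scipy, OpenCV 4.12 (cv2) and the standard library are available. Lean on these libraries where they do the work, as an engineer would, in place of code of your own. Each camera call takes 0.05 s, during which the arm holds its last target.

## Working session

There is one attempt and no reset: what is moved stays moved. The work goes in short steps, Python scripts to look and compute and a shell command to move; the robot and the scene stay as the last step left them, time stands still between calls to the robot, and variables do not carry over. Pictures are saved under pics/ and viewed, and the job is handed in when it is done.

```bash
ls; mkdir -p pics; cat > h.py <<'E'
import numpy as np, cv2
from cell import arm
def ray(p,u,v):
    R=cv2.Rodrigues(np.array(p["rvec"],float))[0]; t=np.array(p["tvec"],float)
    d=R.T@np.array([(u-p["cx"])/p["fx"],(v-p["cy"])/p["fy"],1]); return -R.T@t,d
def atz(p,u,v,z):
    o,d=ray(p,u,v); return o+d*(z-o[2])/d[2]
def proj(p,X):
    K=np.array([[p["fx"],0,p["cx"]],[0,p["fy"],p["cy"]],[0,0,1]],float)
    return cv2.projectPoints(np.array(X,float).reshape(-1,3),np.array(p["rvec"],float),np.array(p["tvec"],float),K,None)[0].reshape(-1,2)
def save(p,n): cv2.imwrite(f"pics/{n}.png",cv2.cvtColor(p["color"],cv2.COLOR_RGB2BGR))
E
python3 - <<'E'
from h import *
s=arm.state();print(s)
for c in ["scene","side"]:
    p=arm.snapshot(c);save(p,c+"0")
    for n in ["worm_top","handle_grip","nut","jaw"]:
        for d in arm.silhouettes(p,n)[:2]:
            ys,xs=np.nonzero(d["mask"]); print(c,n,round(d["conf"],2),d["rect"],xs.mean(),ys.mean(),atz(p,xs.mean(),ys.mean(),.085).round(3))
E
```

```text
pics
{'time': 0.0, 'joint_positions': array([-5.60576634e+01,  2.20906706e+01,  3.80296725e-01, -2.82894046e-02,
       -6.84110173e+01, -1.48155365e+01]), 'qd': array([ 0.01502738, -0.0210553 ,  0.00307648,  0.07144073, -0.01140945,
       -0.00136698]), 'tau': array([-8.69290943e-04, -3.92286265e+01,  1.88408464e+01,  4.18639138e+00,
       -4.61252770e-03,  4.60739457e-06]), 'tool_pos': array([ 0.20460402, -0.5899488 ,  0.23022788]), 'ee_rot': array([ 1.79875922e+02, -5.63233253e-03, -1.60883631e+02]), 'contact_force': array([ 0.97047997,  0.07446115, -0.1575786 ]), 'torque': array([-0.0176549 ,  0.02629284, -0.02049973]), 'opening': 0.08544763478839376}
scene worm_top 0.88 [194.3, 182.0, 315.4, 300.3] 251.3701321900679 243.42408002858164 [0.551 0.004 0.085]
scene nut 0.56 [197.2, 180.8, 312.6, 300.1] 247.26629595304294 247.58140253320977 [ 0.553 -0.006  0.085]
scene jaw 0.56 [221.1, 265.8, 247.7, 300.1] 233.44117647058823 282.17892156862746 [ 0.586 -0.065  0.085]
side worm_top 0.61 [176.1, 161.4, 315.7, 267.0] 245.02396166134184 211.44408945686902 [0.53  0.052 0.085]
side handle_grip 0.78 [174.8, 160.4, 315.5, 267.4] 244.94192153228298 211.6941612604263 [0.529 0.053 0.085]
side handle_grip 0.52 [259.6, 161.6, 285.9, 183.6] 274.8166089965398 171.5916955017301 [ 0.572 -0.055  0.085]
side nut 0.84 [172.8, 161.1, 311.3, 267.5] 248.85377906976746 208.59912790697675 [0.531 0.043 0.085]
side jaw 0.86 [261.5, 163.6, 290.3, 184.1] 274.11392405063293 171.25316455696202 [ 0.573 -0.055  0.085]
```

View pics/scene0.png

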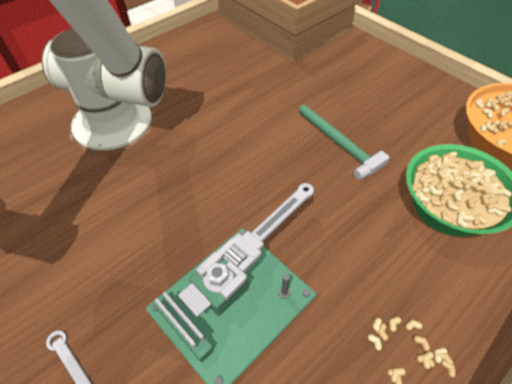

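View pics/side0.png

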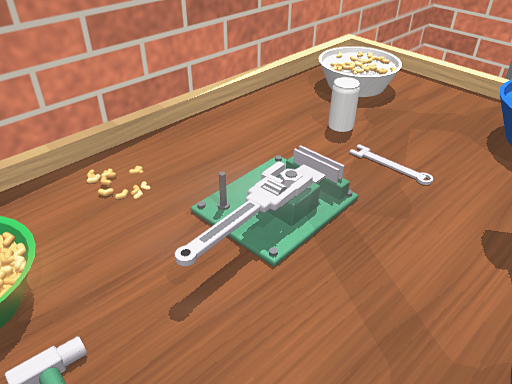

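```bash
python3 - <<'E'
from h import *
for c,b in [("scene",(180,170,330,310)),("side",(160,150,330,280))]:
    p=arm.snapshot(c);x0,y0,x1,y1=b
    im=cv2.cvtColor(p["color"],cv2.COLOR_RGB2BGR)[y0:y1,x0:x1]
    k=min(780/(x1-x0),590/(y1-y0)); print(c,k)
    cv2.imwrite(f"pics/{c}0z.png",cv2.resize(im,None,fx=k,fy=k,interpolation=cv2.INTER_CUBIC))
E
```

```text
scene 4.214285714285714
side 4.538461538461538
```

View pics/scene0z.png

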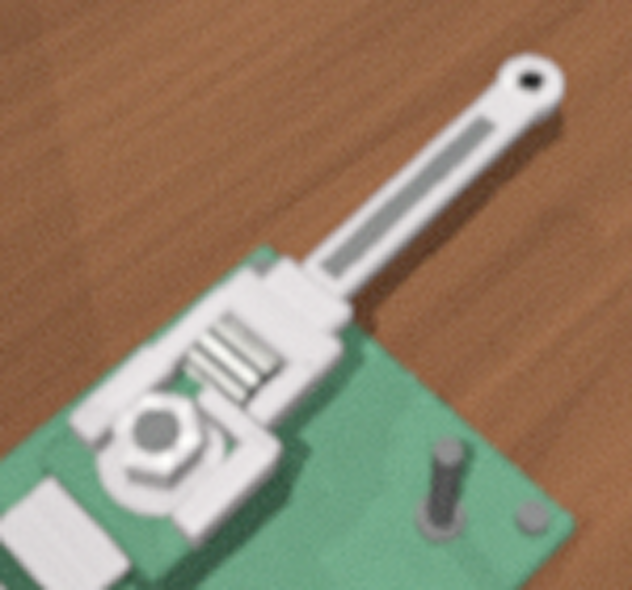

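View pics/side0z.png

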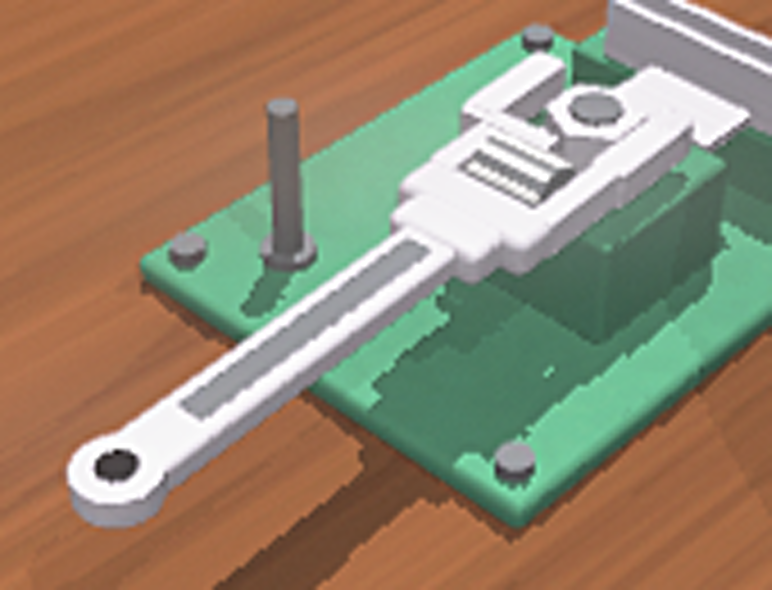

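The zooms show the wrench around the nut. In the scene picture the stud is at about (217,272), the worm at (235,255) and the handle-end hole at (306,189). In the side picture they are at (291,174), (274,188) and (186,252). Next I triangulate these.

```bash
python3 - <<'E'
from h import *
S=arm.snapshot("scene");D=arm.snapshot("side")
P={}
for n,z,a,b in [("stud",.086,(216.8,272.0),(291.5,174.)),("hole",.081,(305.8,189.),(185.8,252.5)),("worm",.088,(235.3,254.7),(273.9,187.9)),("post",.083,(286.5,276.8),(222.6,173.4))]:
    o1,d1=ray(S,*a);o2,d2=ray(D,*b)
    A=np.c_[d1,-d2];k=np.linalg.lstsq(A,o2-o1,rcond=None)[0]
    q1=o1+d1*k[0];q2=o2+d2*k[1]
    P[n]=(atz(S,*a,z)+atz(D,*b,z))/2
    print(n,atz(S,*a,z).round(4),atz(D,*b,z).round(4),"tri",((q1+q2)/2).round(4),np.linalg.norm(q1-q2).round(4))
d=P["hole"]-P["stud"];L=np.linalg.norm(d[:2]);th=np.degrees(np.arctan2(d[1],d[0]));print("L",L,"az",th)
w=P["worm"]-P["stud"];print("worm r",np.linalg.norm(w[:2]),np.degrees(np.arctan2(w[1],w[0])))
w=P["post"]-P["stud"];print("post r",np.linalg.norm(w[:2]),np.degrees(np.arctan2(w[1],w[0])))
E
```

```text
stud [ 0.5543 -0.0747  0.086 ] [ 0.5469 -0.0692  0.086 ] tri [ 0.5517 -0.0741  0.0811] 0.0011
hole [0.5286 0.1643 0.081 ] [0.525  0.1656 0.081 ] tri [0.5273 0.165  0.079 ] 0.0014
worm [ 0.5508 -0.0317  0.088 ] [ 0.5383 -0.0182  0.088 ] tri [ 0.5469 -0.0285  0.0782] 0.0012
post [0.6369 0.0075 0.083 ] [0.6301 0.0099 0.083 ] tri [0.635  0.0077 0.0795] 0.0027
L 0.2380994792598941 az 95.72498365389099
worm r 0.04736639248196688 97.31484992028054
post r 0.11571193304806938 44.201638785391914
```

```bash
for i in 1; do python3 -m handwheel '[{"gripper":255,"x":-0.64,"y":0.54,"z":0,"twist":0},{"gripper":255,"x":-0.64,"y":0.54,"z":0,"twist":0},{"gripper":255,"x":-0.64,"y":0.54,"z":0,"twist":0},{"gripper":255,"x":-0.64,"y":0.54,"z":0,"twist":0},{"gripper":255,"x":-0.64,"y":0.54,"z":0,"twist":0}]' 40; done
python3 -m handwheel '[{"gripper":255,"x":-0.64,"y":0.54,"z":0,"twist":0},{"gripper":255,"x":-0.64,"y":0.54,"z":0,"twist":0},{"gripper":255,"x":-0.64,"y":0.54,"z":0,"twist":0},{"gripper":255,"x":-0.64,"y":0.54,"z":0,"twist":0},{"gripper":255,"x":-0.64,"y":0.54,"z":0,"twist":0}]'
python3 -m handwheel '[{"gripper":255,"x":-0.64,"y":0.54,"z":0,"twist":0},{"gripper":255,"x":-0.64,"y":0.54,"z":0,"twist":0},{"gripper":255,"x":-0.64,"y":0.54,"z":0,"twist":0},{"gripper":255,"x":-0.64,"y":0.54,"z":0,"twist":0},{"gripper":255,"x":-0.64,"y":0.54,"z":0,"twist":0}]'
cat > d.py <<'E'
import sys; from h import *
from scipy.spatial.transform import Rotation as Ro
s=arm.state(); R=Ro.from_euler("xyz",s["ee_rot"],degrees=True).as_matrix()
t=np.array([float(a) for a in sys.argv[1:4]])
print("t",s["time"],"tcp",s["tool_pos"].round(4),"rot",s["ee_rot"].round(2),"F",s["contact_force"].round(2))
print("shift norm",(R.T@(t-s["tool_pos"])/.25).round(4))
E
python3 d.py 0.5455 -0.019 0.130
```

```text
time: 1.12
tool_pos: [0.3117, -0.4098, 0.2315]
ee_rot: [-180.0, 0.0, -160.9]
contact_force: [1.4, 0.1, -0.3]
opening: 0.0259
time: 1.53
tool_pos: [0.4183, -0.2304, 0.2318]
ee_rot: [-180.0, 0.1, -160.9]
contact_force: [0.5, -0.5, -0.6]
opening: 0.0001
time: 1.95
tool_pos: [0.5247, -0.0511, 0.2318]
ee_rot: [-180.0, 0.1, -160.8]
contact_force: [1.3, -0.2, -0.5]
opening: 0.0002
t 1.95 tcp [ 0.5247 -0.0511  0.2318] rot [-1.7999e+02  6.0000e-02 -1.6085e+02] F [ 1.34 -0.19 -0.5 ]
shift norm [-0.1202  0.0942  0.4073]
```

```bash
python3 -m handwheel '[{"gripper":255,"x":-0.12,"y":0.094,"z":0.2,"twist":0.0744},{"gripper":255,"x":-0.12,"y":0.094,"z":0.4,"twist":0.0744},{"gripper":255,"x":-0.12,"y":0.094,"z":0.4,"twist":0.0744},{"gripper":255,"x":-0.12,"y":0.094,"z":0.4,"twist":0.0744},{"gripper":255,"x":-0.12,"y":0.094,"z":0.4,"twist":0.0744}]'
python3 d.py 0.5455 -0.019 0.095
python3 - <<'E'
from h import *
for c,b in [("scene",(180,150,330,290)),("side",(160,130,330,260))]:
    p=arm.snapshot(c);x0,y0,x1,y1=b
    im=cv2.cvtColor(p["color"],cv2.COLOR_RGB2BGR)[y0:y1,x0:x1]
    cv2.imwrite(f"pics/{c}1z.png",cv2.resize(im,None,fx=4,fy=4,interpolation=cv2.INTER_CUBIC))
E
```

```text
time: 2.37
tool_pos: [0.5443, -0.0212, 0.1307]
ee_rot: [-179.9, -0.2, -174.2]
contact_force: [1.0, 0.3, 1.1]
opening: -0.0002
t 2.3667 tcp [ 0.5443 -0.0212  0.1307] rot [-1.7994e+02 -1.6000e-01 -1.7419e+02] F [1.   0.3  1.05]
shift norm [-0.0059  0.0086  0.1426]
```

View pics/scene1z.png

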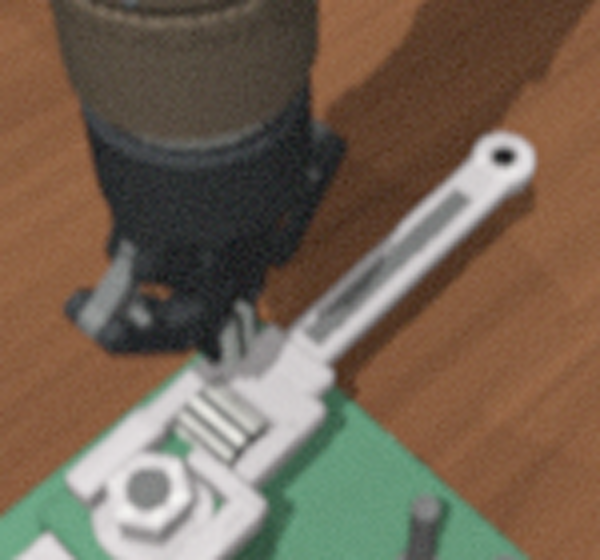

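View pics/side1z.png

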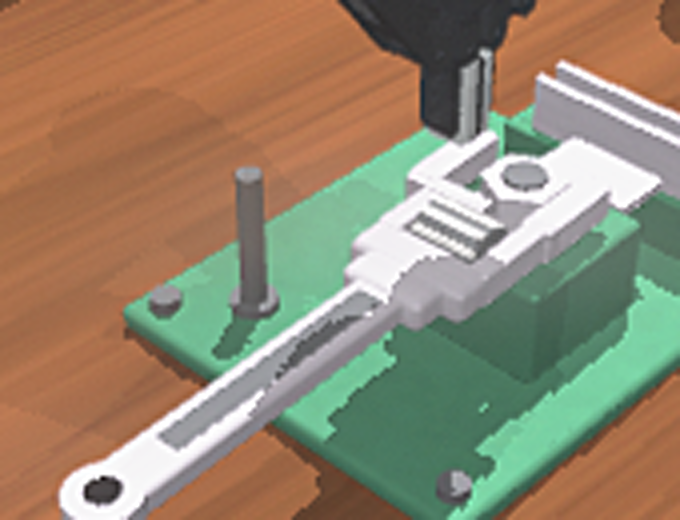

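The fingertips hang just above and to the handle side of the worm, as planned. Descending in small steps until contact.

```bash
python3 -m handwheel '[{"gripper":255,"x":-0.006,"y":0.008,"z":0.06,"twist":0},{"gripper":255,"x":-0.006,"y":0.008,"z":0.12,"twist":0},{"gripper":255,"x":-0.006,"y":0.008,"z":0.15,"twist":0},{"gripper":255,"x":-0.006,"y":0.008,"z":0.156,"twist":0},{"gripper":255,"x":-0.006,"y":0.008,"z":0.156,"twist":0}]'
python3 d.py 0.5455 -0.019 0.088
python3 -m handwheel '[{"gripper":255,"x":0,"y":0,"z":0.003,"twist":0},{"gripper":255,"x":0,"y":0,"z":0.006,"twist":0},{"gripper":255,"x":0,"y":0,"z":0.006,"twist":0}]'
python3 d.py 0.5455 -0.019 0.088
```

```text
time: 2.88
tool_pos: [0.5466, -0.0193, 0.0935]
ee_rot: [-180.0, 0.1, -174.3]
contact_force: [0.1, -0.6, -0.3]
opening: 0.0003
t 2.8833 tcp [ 0.5466 -0.0193  0.0935] rot [-1.8000e+02  1.0000e-01 -1.7428e+02] F [ 0.12 -0.56 -0.28]
shift norm [0.0041 0.0017 0.0218]
time: 3.13
tool_pos: [0.5464, -0.019, 0.0915]
ee_rot: [180.0, 0.1, -174.3]
contact_force: [-0.1, 0.5, 0.5]
opening: 0.0
t 3.1333 tcp [ 0.5464 -0.019   0.0915] rot [ 1.7999e+02  8.0000e-02 -1.7426e+02] F [-0.11  0.52  0.52]
shift norm [0.0037 0.0003 0.0142]
```

```bash
python3 -m handwheel '[{"gripper":255,"x":0,"y":0,"z":0.006,"twist":0},{"gripper":255,"x":0,"y":0,"z":0.009,"twist":0},{"gripper":255,"x":0,"y":0,"z":0.009,"twist":0}]'
python3 -m handwheel '[{"gripper":255,"x":0,"y":0,"z":0.004,"twist":0},{"gripper":255,"x":0,"y":0,"z":0.004,"twist":0}]'

```

```text
time: 3.38
tool_pos: [0.5459, -0.019, 0.0884]
ee_rot: [180.0, -0.0, -174.3]
contact_force: [0.3, 0.2, -0.9]
opening: 0.0002
time: 3.55
tool_pos: [0.5459, -0.019, 0.0874]
ee_rot: [-180.0, -0.0, -174.3]
contact_force: [-0.4, -0.2, 0.2]
opening: -0.0002
```

```bash
python3 -m handwheel '[{"gripper":255,"x":0,"y":0,"z":-0.008,"twist":0},{"gripper":255,"x":0,"y":-0.02,"z":-0.008,"twist":0},{"gripper":255,"x":0,"y":-0.02,"z":-0.004,"twist":0},{"gripper":255,"x":0,"y":-0.02,"z":0,"twist":0},{"gripper":255,"x":0,"y":-0.02,"z":0,"twist":0}]'
python3 -m handwheel '[{"gripper":255,"x":0,"y":0,"z":0.002,"twist":0},{"gripper":255,"x":0,"y":0,"z":0.004,"twist":0},{"gripper":255,"x":0,"y":0,"z":0.004,"twist":0}]'
python3 d.py 0.5465 -0.029 0.088

```

```text
time: 3.97
tool_pos: [0.5463, -0.0242, 0.0873]
ee_rot: [180.0, -0.0, -174.3]
contact_force: [0.8, -0.5, 0.1]
opening: -0.0003
time: 4.22
tool_pos: [0.5465, -0.024, 0.0868]
ee_rot: [-180.0, -0.0, -174.3]
contact_force: [-0.9, -0.2, 1.9]
opening: -0.0
t 4.2167 tcp [ 0.5465 -0.024   0.0868] rot [-1.7999e+02 -1.0000e-02 -1.7426e+02] F [-0.9  -0.22  1.9 ]
shift norm [ 0.0019 -0.0198 -0.0049]
```

```bash
python3 -m handwheel '[{"gripper":255,"x":0,"y":0,"z":0.004,"twist":0},{"gripper":255,"x":0,"y":0,"z":0.004,"twist":0}]'

```

```text
time: 4.38
tool_pos: [0.5465, -0.024, 0.0863]
ee_rot: [-180.0, 0.0, -174.2]
contact_force: [-1.3, 0.0, 6.5]
opening: -0.0002
```

```bash
python3 -m handwheel '[{"gripper":255,"x":0,"y":-0.012,"z":0,"twist":0},{"gripper":255,"x":0,"y":-0.024,"z":0,"twist":0},{"gripper":255,"x":0,"y":-0.032,"z":0,"twist":0}]'
python3 d.py 0.5465 -0.029 0.088
python3 -m handwheel '[{"gripper":255,"x":0,"y":-0.012,"z":0,"twist":0},{"gripper":255,"x":0,"y":-0.02,"z":0,"twist":0}]'
python3 d.py 0.5465 -0.029 0.088

```

```text
time: 4.63
tool_pos: [0.5474, -0.0318, 0.0864]
ee_rot: [180.0, 0.0, -174.2]
contact_force: [-2.3, 1.9, 6.8]
opening: 0.0003
t 4.6333 tcp [ 0.5474 -0.0318  0.0864] rot [ 1.7999e+02  3.0000e-02 -1.7424e+02] F [-2.25  1.89  6.84]
shift norm [ 0.0025  0.0116 -0.0065]
time: 4.8
tool_pos: [0.5479, -0.0368, 0.0864]
ee_rot: [180.0, 0.0, -174.2]
contact_force: [-1.7, 0.6, 5.3]
opening: -0.0001
t 4.8 tcp [ 0.5479 -0.0368  0.0864] rot [ 1.7999e+02  4.0000e-02 -1.7425e+02] F [-1.7   0.55  5.34]
shift norm [ 0.0025  0.0317 -0.0065]
```

```bash
python3 -m handwheel '[{"gripper":255,"x":0,"y":0,"z":-0.016,"twist":0},{"gripper":255,"x":0,"y":0.03,"z":-0.02,"twist":0},{"gripper":255,"x":0,"y":0.06,"z":-0.012,"twist":0},{"gripper":255,"x":0,"y":0.06,"z":-0.002,"twist":0},{"gripper":255,"x":0,"y":0.06,"z":0.001,"twist":0}]'
python3 d.py 0.5465 -0.029 0.088
python3 -m handwheel '[{"gripper":255,"x":0,"y":-0.012,"z":0,"twist":0},{"gripper":255,"x":0,"y":-0.024,"z":0,"twist":0},{"gripper":255,"x":0,"y":-0.036,"z":0,"twist":0}]'
python3 d.py 0.5465 -0.029 0.088

```

```text
time: 5.22
tool_pos: [0.5467, -0.0209, 0.0856]
ee_rot: [180.0, 0.0, -174.2]
contact_force: [-3.0, 4.0, 7.8]
opening: -0.0
t 5.2167 tcp [ 0.5467 -0.0209  0.0856] rot [ 1.7999e+02  4.0000e-02 -1.7417e+02] F [-3.03  4.03  7.83]
shift norm [ 0.0039 -0.0321 -0.0097]
time: 5.47
tool_pos: [0.5476, -0.0304, 0.0863]
ee_rot: [-180.0, 0.1, -174.2]
contact_force: [-2.3, 1.5, 7.8]
opening: -0.0001
t 5.4667 tcp [ 0.5476 -0.0304  0.0863] rot [-1.8000e+02  6.0000e-02 -1.7419e+02] F [-2.27  1.51  7.81]
shift norm [ 0.0038  0.0062 -0.007 ]
```

```bash
cat > z.py <<'E'
import sys; from h import *
t=sys.argv[1]
for c,b in [("scene",(180,170,330,310)),("side",(160,130,330,260))]:
    p=arm.snapshot(c);x0,y0,x1,y1=b
    im=cv2.cvtColor(p["color"],cv2.COLOR_RGB2BGR)[y0:y1,x0:x1]
    cv2.imwrite(f"pics/{c}{t}z.png",cv2.resize(im,None,fx=4,fy=4,interpolation=cv2.INTER_CUBIC))
E
python3 z.py 2
```

```text
(no output)
```

View pics/scene2z.png

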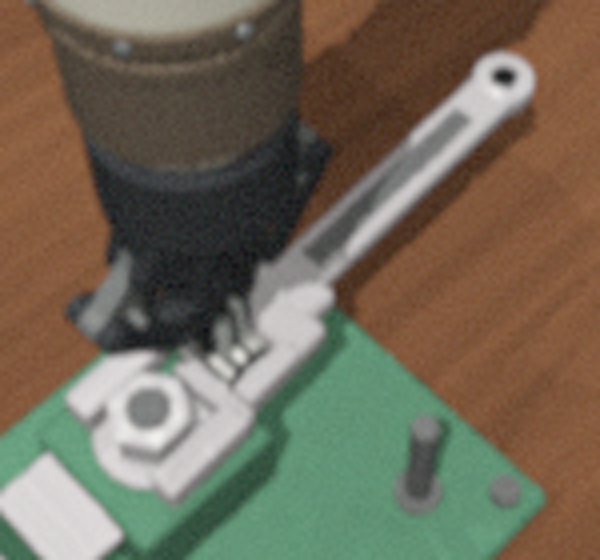

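View pics/side2z.png

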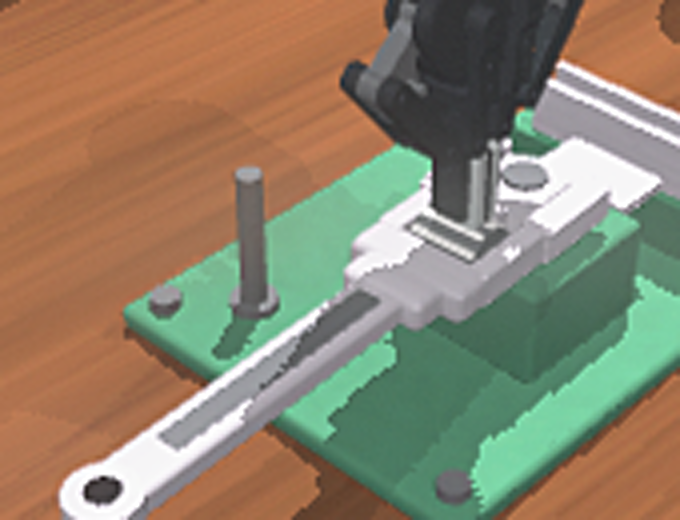

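The jaw has come closer to the nut and the fingertip sits on the worm. Continuing with more strokes.

```bash
python3 -m handwheel '[{"gripper":255,"x":0,"y":-0.012,"z":0,"twist":0},{"gripper":255,"x":0,"y":-0.024,"z":0,"twist":0},{"gripper":255,"x":0,"y":-0.024,"z":0,"twist":0}]'
python3 d.py 0.5465 -0.029 0.088
python3 -m handwheel '[{"gripper":255,"x":0,"y":0,"z":-0.016,"twist":0},{"gripper":255,"x":0,"y":0.03,"z":-0.02,"twist":0},{"gripper":255,"x":0,"y":0.06,"z":-0.012,"twist":0},{"gripper":255,"x":0,"y":0.06,"z":-0.002,"twist":0},{"gripper":255,"x":0,"y":0.06,"z":0.001,"twist":0}]'
python3 d.py 0.5465 -0.029 0.088
python3 -m handwheel '[{"gripper":255,"x":0,"y":-0.012,"z":0,"twist":0},{"gripper":255,"x":0,"y":-0.024,"z":0,"twist":0},{"gripper":255,"x":0,"y":-0.036,"z":0,"twist":0}]'
python3 d.py 0.5465 -0.029 0.088

```

```text
time: 5.82
tool_pos: [0.5483, -0.037, 0.0862]
ee_rot: [-180.0, 0.1, -174.2]
contact_force: [-1.3, 0.1, 5.6]
opening: 0.0003
t 5.8167 tcp [ 0.5483 -0.037   0.0862] rot [-1.7997e+02  6.0000e-02 -1.7422e+02] F [-1.34  0.09  5.57]
shift norm [ 0.0039  0.0325 -0.0074]
time: 6.23
tool_pos: [0.5465, -0.0209, 0.0854]
ee_rot: [180.0, 0.0, -174.2]
contact_force: [-3.7, 4.0, 9.9]
opening: -0.0001
t 6.2333 tcp [ 0.5465 -0.0209  0.0854] rot [ 1.8000e+02  1.0000e-02 -1.7416e+02] F [-3.69  4.03  9.95]
shift norm [ 0.0031 -0.0323 -0.0104]
time: 6.48
tool_pos: [0.5478, -0.0297, 0.0862]
ee_rot: [179.9, 0.1, -174.2]
contact_force: [-1.7, 7.7, 9.5]
opening: -0.0001
t 6.4833 tcp [ 0.5478 -0.0297  0.0862] rot [ 1.7994e+02  1.1000e-01 -1.7421e+02] F [-1.69  7.68  9.47]
shift norm [ 0.0049  0.0033 -0.0074]
```

```bash
python3 -m handwheel '[{"gripper":255,"x":0,"y":-0.008,"z":0,"twist":0},{"gripper":255,"x":0,"y":-0.016,"z":0,"twist":0},{"gripper":255,"x":0,"y":-0.02,"z":0,"twist":0}]'
python3 d.py 0.5465 -0.029 0.088
python3 -m handwheel '[{"gripper":255,"x":0,"y":0,"z":-0.016,"twist":0},{"gripper":255,"x":0,"y":0.03,"z":-0.02,"twist":0},{"gripper":255,"x":0,"y":0.052,"z":-0.012,"twist":0},{"gripper":255,"x":0,"y":0.052,"z":-0.002,"twist":0},{"gripper":255,"x":0,"y":0.052,"z":0.001,"twist":0}]'
python3 -m handwheel '[{"gripper":255,"x":0,"y":-0.01,"z":0,"twist":0},{"gripper":255,"x":0,"y":-0.02,"z":0,"twist":0}]'
python3 -m handwheel '[{"gripper":255,"x":0,"y":-0.01,"z":0,"twist":0},{"gripper":255,"x":0,"y":-0.02,"z":0,"twist":0}]'
python3 -m handwheel '[{"gripper":255,"x":0,"y":0,"z":-0.08,"twist":0},{"gripper":255,"x":-0.15,"y":0.1,"z":-0.18,"twist":0},{"gripper":255,"x":-0.3,"y":0.2,"z":-0.18,"twist":0},{"gripper":255,"x":-0.4,"y":0.3,"z":-0.18,"twist":0},{"gripper":255,"x":-0.4,"y":0.3,"z":-0.18,"twist":0}]'
python3 d.py 0.5465 -0.029 0.088
python3 z.py 3
```

```text
time: 6.73
tool_pos: [0.5492, -0.0345, 0.0863]
ee_rot: [179.9, 0.2, -174.2]
contact_force: [-2.2, 6.4, 7.4]
opening: 0.0005
t 6.7333 tcp [ 0.5492 -0.0345  0.0863] rot [ 179.93    0.22 -174.2 ] F [-2.2   6.44  7.41]
shift norm [ 0.0083  0.023  -0.0068]
time: 7.15
tool_pos: [0.5464, -0.0218, 0.0854]
ee_rot: [180.0, -0.0, -174.2]
contact_force: [-4.2, 4.1, 12.7]
opening: 0.0001
time: 7.32
tool_pos: [0.5479, -0.0259, 0.0861]
ee_rot: [179.9, 0.2, -174.2]
contact_force: [-1.8, 7.2, 9.1]
opening: -0.0003
time: 7.48
tool_pos: [0.5491, -0.0311, 0.0862]
ee_rot: [179.9, 0.3, -174.2]
contact_force: [-0.5, 6.3, 8.4]
opening: 0.0001
time: 7.9
tool_pos: [0.6436, 0.0559, 0.1294]
ee_rot: [180.0, 0.2, -174.1]
contact_force: [0.6, -0.8, 0.6]
opening: 0.0006
t 7.9 tcp [0.6436 0.0559 0.1294] rot [ 179.99    0.23 -174.05] F [ 0.61 -0.76  0.64]
shift norm [ 0.4219 -0.2975  0.1639]
```

View pics/scene3z.png

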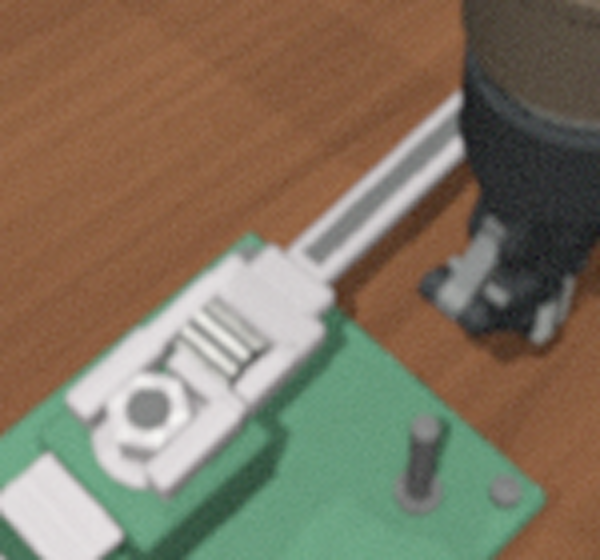

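View pics/side3z.png

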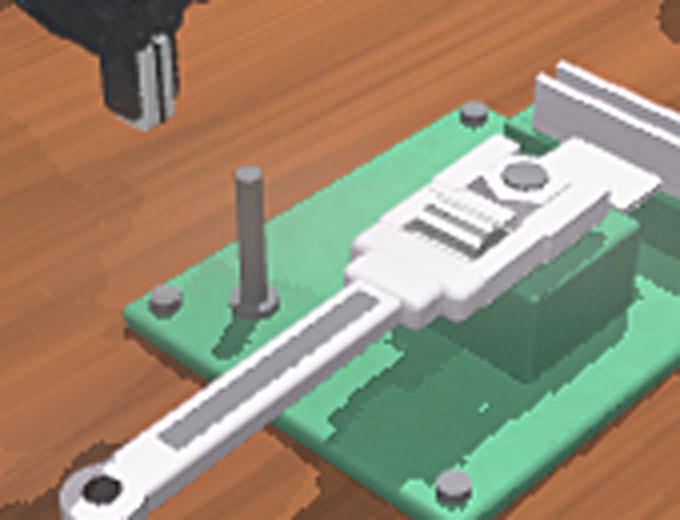

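The pictures show the jaw up against the nut, and drag resistance rose to 7 N, so the jaws are snug. The handle hasn't moved. Now I go over the handle to its near (-x) side.

```bash
python3 d.py 0.4923 0.112 0.129
```

```text
t 8.0 tcp [0.6396 0.0533 0.128 ] rot [-1.7999e+02 -1.2000e-01 -1.7415e+02] F [-0.97 -1.13  0.52]
shift norm [ 0.5621  0.2937 -0.0028]
```

```bash
python3 -m handwheel '[{"gripper":255,"x":0.562,"y":0.294,"z":0,"twist":0},{"gripper":255,"x":0.562,"y":0.294,"z":0,"twist":0},{"gripper":255,"x":0.562,"y":0.294,"z":0,"twist":0},{"gripper":255,"x":0.562,"y":0.294,"z":0,"twist":0},{"gripper":255,"x":0.562,"y":0.294,"z":0,"twist":0}]'
python3 d.py 0.4923 0.112 0.066
```

```text
time: 8.42
tool_pos: [0.4849, 0.1095, 0.1288]
ee_rot: [-179.9, -0.4, -174.2]
contact_force: [-0.6, 0.1, 0.2]
opening: -0.0001
t 8.4167 tcp [0.4849 0.1095 0.1288] rot [-179.94   -0.37 -174.18] F [-0.58  0.05  0.25]
shift norm [-0.0322  0.0071  0.251 ]
```

```bash
python3 -m handwheel '[{"gripper":255,"x":0,"y":0,"z":0.125,"twist":0},{"gripper":255,"x":0,"y":0,"z":0.25,"twist":0},{"gripper":255,"x":0,"y":0,"z":0.25,"twist":0}]'
python3 -m handwheel '[{"gripper":255,"x":-0.02,"y":0,"z":0,"twist":0},{"gripper":255,"x":-0.04,"y":0,"z":0,"twist":0},{"gripper":255,"x":-0.06,"y":0,"z":0,"twist":0},{"gripper":255,"x":-0.06,"y":0,"z":0,"twist":0}]'
python3 d.py 0.551 -0.073 0.066
```

```text
time: 8.67
tool_pos: [0.4871, 0.1079, 0.0624]
ee_rot: [-179.8, -0.7, -174.4]
contact_force: [-1.2, -1.0, 0.0]
opening: 0.0003
time: 9.0
tool_pos: [0.5097, 0.1129, 0.0689]
ee_rot: [179.9, 0.2, -174.3]
contact_force: [0.2, -0.3, -0.7]
opening: -0.0003
t 9.0 tcp [0.5097 0.1129 0.0689] rot [ 179.93    0.24 -174.28] F [ 0.24 -0.35 -0.74]
shift norm [-0.0904 -0.7562  0.0112]
```

```bash
python3 -m handwheel '[{"gripper":255,"x":-0.027,"y":0.003,"z":0.012,"twist":0.0111},{"gripper":255,"x":-0.053,"y":0.005,"z":0.012,"twist":0.0222},{"gripper":255,"x":-0.08,"y":0.006,"z":0.012,"twist":0.0333},{"gripper":255,"x":-0.107,"y":0.005,"z":0.012,"twist":0.0444},{"gripper":255,"x":-0.133,"y":0.004,"z":0.012,"twist":0.0556}]'
python3 d.py 0.551 -0.073 0.066
python3 z.py 4
```

```text
time: 9.42
tool_pos: [0.5395, 0.117, 0.0648]
ee_rot: [180.0, -0.1, 175.6]
contact_force: [-4.5, 4.3, 0.0]
opening: -0.0003
t 9.4167 tcp [0.5395 0.117  0.0648] rot [ 1.7996e+02 -1.0000e-01  1.7558e+02] F [-4.48  4.34  0.02]
shift norm [-0.1046 -0.754  -0.0053]
```

View pics/side4z.png

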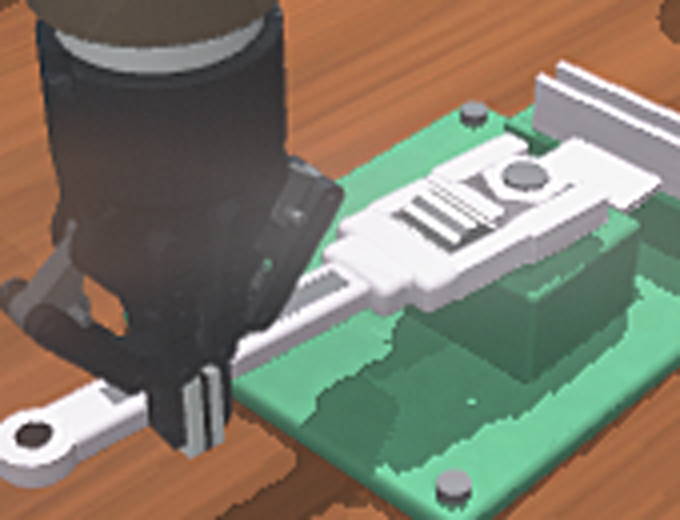

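The finger is swinging the handle clockwise. Continuing.

```bash
python3 -m handwheel '[{"gripper":255,"x":-0.027,"y":0.003,"z":0,"twist":0.0111},{"gripper":255,"x":-0.053,"y":0.005,"z":0,"twist":0.0222},{"gripper":255,"x":-0.08,"y":0.006,"z":0,"twist":0.0333},{"gripper":255,"x":-0.107,"y":0.005,"z":0,"twist":0.0444},{"gripper":255,"x":-0.133,"y":0.004,"z":0,"twist":0.0556}]'
python3 -m handwheel '[{"gripper":255,"x":-0.027,"y":0.003,"z":0,"twist":0.0111},{"gripper":255,"x":-0.053,"y":0.005,"z":0,"twist":0.0222},{"gripper":255,"x":-0.08,"y":0.006,"z":0,"twist":0.0333},{"gripper":255,"x":-0.107,"y":0.005,"z":0,"twist":0.0444},{"gripper":255,"x":-0.133,"y":0.004,"z":0,"twist":0.0556}]'
python3 d.py 0.551 -0.073 0.066
python3 z.py 5
```

```text
time: 9.93
tool_pos: [0.5729, 0.1158, 0.0648]
ee_rot: [179.9, -0.0, 165.7]
contact_force: [-3.4, 4.3, 0.2]
opening: -0.0003
time: 10.35
tool_pos: [0.6059, 0.109, 0.065]
ee_rot: [179.9, -0.0, 155.7]
contact_force: [-2.9, 4.9, 0.1]
opening: 0.0002
t 10.35 tcp [0.6059 0.109  0.065 ] rot [ 1.7988e+02 -1.0000e-02  1.5567e+02] F [-2.88  4.93  0.07]
shift norm [-0.0999 -0.7538 -0.0057]
```

View pics/scene5z.png

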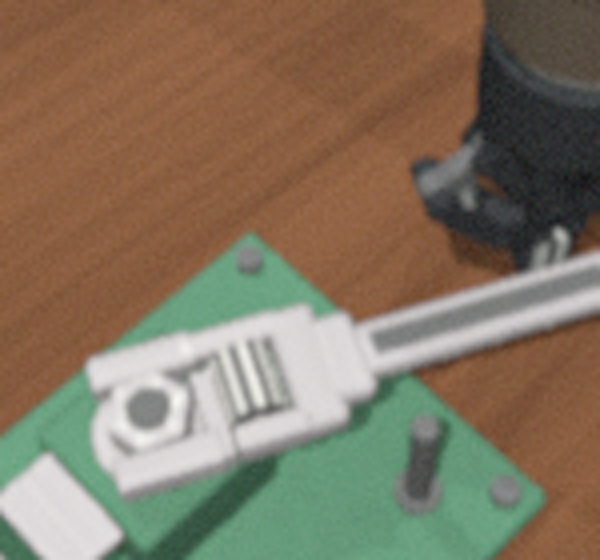

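View pics/side5z.png

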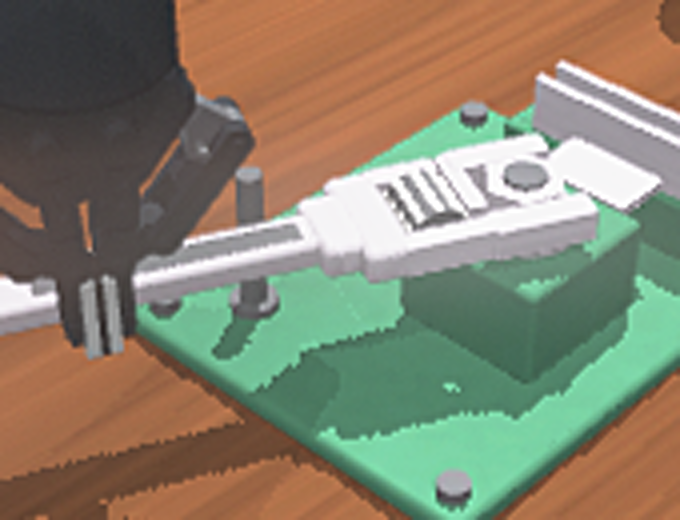

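```bash
python3 -m handwheel '[{"gripper":255,"x":-0.027,"y":0.003,"z":0,"twist":0.0111},{"gripper":255,"x":-0.053,"y":0.005,"z":0,"twist":0.0222},{"gripper":255,"x":-0.08,"y":0.006,"z":0,"twist":0.0333},{"gripper":255,"x":-0.107,"y":0.005,"z":0,"twist":0.0444},{"gripper":255,"x":-0.133,"y":0.004,"z":0,"twist":0.0556}]'
python3 -m handwheel '[{"gripper":255,"x":-0.013,"y":0.002,"z":0,"twist":0.0055},{"gripper":255,"x":-0.027,"y":0.003,"z":0,"twist":0.0111}]'
python3 d.py 0.551 -0.073 0.066
python3 z.py 6
```

```text
time: 10.87
tool_pos: [0.6366, 0.0962, 0.0649]
ee_rot: [179.9, -0.0, 145.7]
contact_force: [-2.2, 4.6, -0.4]
opening: 0.0
time: 11.03
tool_pos: [0.6427, 0.0929, 0.0648]
ee_rot: [179.9, 0.0, 143.7]
contact_force: [-1.5, 5.9, 1.1]
opening: -0.0003
t 11.0333 tcp [0.6427 0.0929 0.0648] rot [1.7988e+02 1.0000e-02 1.4374e+02] F [-1.5   5.87  1.12]
shift norm [-0.0967 -0.7523 -0.0063]
```

View pics/scene6z.png

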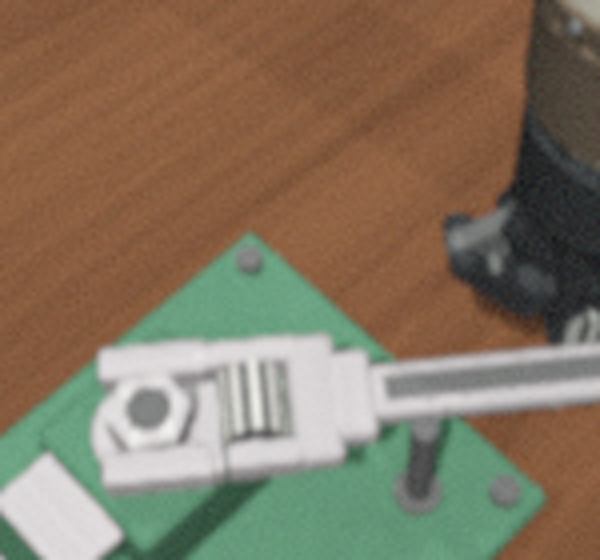

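View pics/side6z.png

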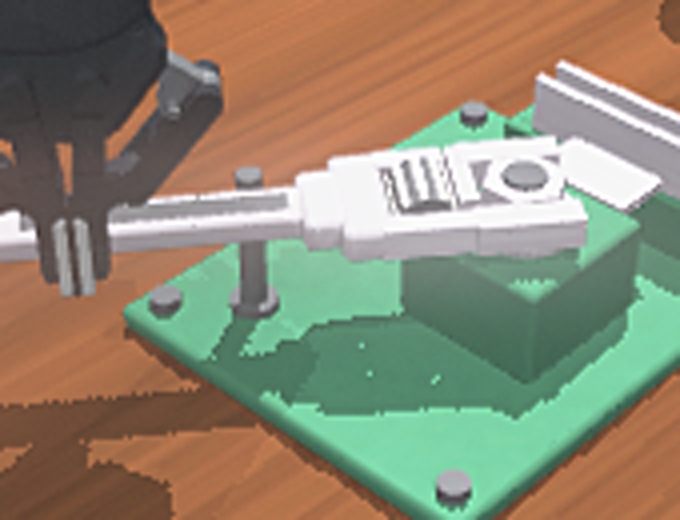

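The handle is almost touching the post. Pushing on in 1° steps until the force rises.

```bash
python3 -m handwheel '[{"gripper":255,"x":-0.013,"y":0.002,"z":0,"twist":0.0055},{"gripper":255,"x":-0.013,"y":0.002,"z":0,"twist":0.0055}]'
python3 -m handwheel '[{"gripper":255,"x":-0.013,"y":0.002,"z":0,"twist":0.0055},{"gripper":255,"x":-0.013,"y":0.002,"z":0,"twist":0.0055}]'
python3 d.py 0.551 -0.073 0.066
```

```text
time: 11.3
tool_pos: [0.6455, 0.0907, 0.0646]
ee_rot: [180.0, 0.0, 142.7]
contact_force: [-1.0, 4.5, -0.1]
opening: 0.0003
time: 11.47
tool_pos: [0.6462, 0.0904, 0.0643]
ee_rot: [-179.9, -0.2, 141.7]
contact_force: [-8.0, 9.4, 4.8]
opening: 0.0001
t 11.4667 tcp [0.6462 0.0904 0.0643] rot [-179.93   -0.24  141.72] F [-8.02  9.43  4.78]
shift norm [-0.1059 -0.7489 -0.0062]
```

```bash
python3 -m handwheel '[{"gripper":255,"x":-0.006,"y":0,"z":0,"twist":0},{"gripper":255,"x":-0.006,"y":0,"z":0,"twist":0},{"gripper":255,"x":-0.006,"y":0,"z":0,"twist":0},{"gripper":255,"x":-0.006,"y":0,"z":0,"twist":0}]'
python3 -m handwheel '[{"gripper":255,"x":0.06,"y":0,"z":0,"twist":0},{"gripper":255,"x":0.16,"y":0,"z":0,"twist":0},{"gripper":255,"x":0.2,"y":0,"z":-0.12,"twist":0},{"gripper":255,"x":0.2,"y":0,"z":-0.28,"twist":0},{"gripper":255,"x":0.2,"y":0,"z":-0.4,"twist":0}]'
python3 d.py 0.551 -0.073 0.066; python3 z.py 7
```

```text
time: 11.8
tool_pos: [0.6463, 0.0903, 0.0643]
ee_rot: [-179.9, -0.3, 141.8]
contact_force: [-10.1, 12.4, 5.6]
opening: 0.0
time: 12.22
tool_pos: [0.6102, 0.1184, 0.1668]
ee_rot: [-180.0, 0.1, 141.8]
contact_force: [1.4, 0.2, 0.4]
opening: 0.0001
t 12.2167 tcp [0.6102 0.1184 0.1668] rot [-1.7997e+02  1.2000e-01  1.4184e+02] F [1.36 0.18 0.35]
shift norm [-0.2859 -0.7481  0.4043]
```

View pics/scene7z.png

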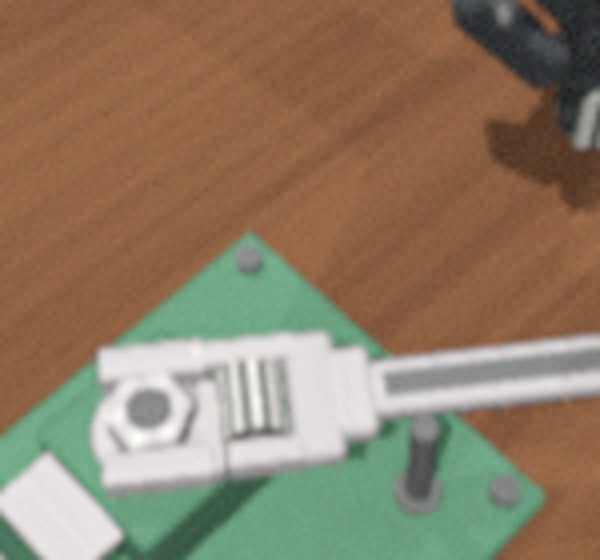

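View pics/side7z.png

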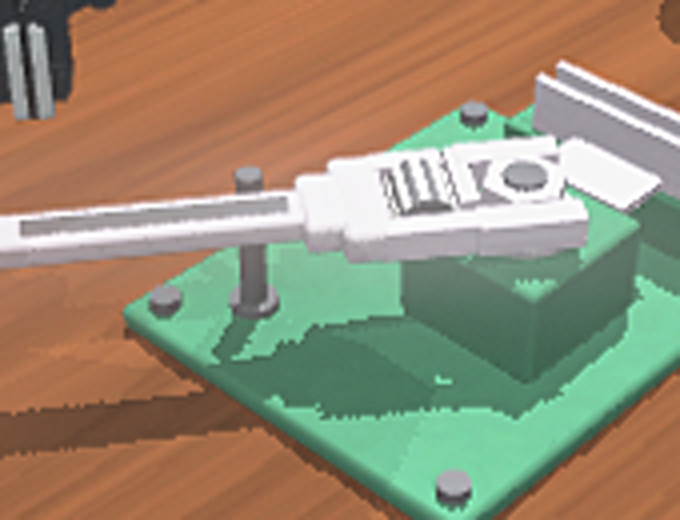

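```bash
python3 - <<'E'
from h import *
p=arm.snapshot("scene")
# top-down rectification at z=.083, 0.35mm/px ; image x = world -y?? use cols=y left->right reversed
def rect(p,x0,x1,y0,y1,s,z):
    W=[(x0,y0),(x0,y1),(x1,y1),(x1,y0)]
    src=proj(p,[(a,b,z) for a,b in W]).astype(np.float32)
    dst=np.array([((y1-b)/s,(x1-a)/s) for a,b in W],np.float32)
    H=cv2.getPerspectiveTransform(src,dst)
    return cv2.warpPerspective(p["color"],H,(int((y1-y0)/s),int((x1-x0)/s)),flags=cv2.INTER_CUBIC)
cv2.imwrite("pics/top8.png",cv2.cvtColor(rect(p,.50,.72,-.12,.14,.0004,.082),cv2.COLOR_RGB2BGR))
cv2.imwrite("pics/nut8.png",cv2.cvtColor(rect(p,.51,.60,-.115,-.015,.00016,.083),cv2.COLOR_RGB2BGR))
E
```

```text
(no output)
```

View pics/top8.png

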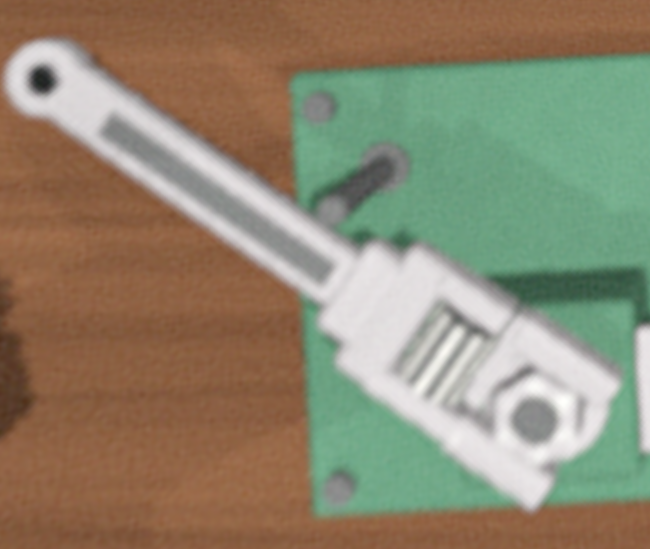

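View pics/nut8.png

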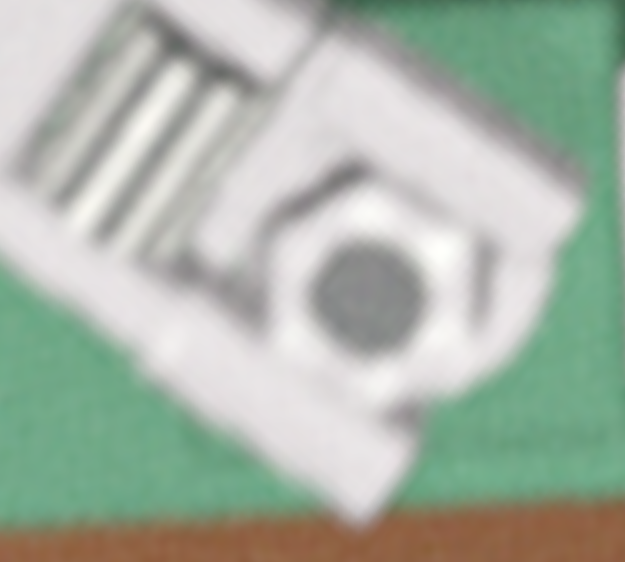

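```bash
python3 -m handwheel '[{"gripper":255,"x":0,"y":0,"z":-0.1,"twist":0},{"gripper":255,"x":0,"y":0,"z":-0.1,"twist":0},{"gripper":255,"x":0,"y":0,"z":-0.1,"twist":0}]'
python3 - <<'E'
from cell import arm
print(arm.finish_job()); print(arm.state()["time"])
E
```

```text
time: 12.62
tool_pos: [0.6106, 0.1183, 0.1896]
ee_rot: [180.0, 0.1, 141.7]
contact_force: [-0.0, -0.7, -0.4]
opening: -0.0005
the job is handed in; nothing more can be done
None
the job is handed in; nothing more can be done
```

The wrench's jaws are closed on the nut and the handle is against the stop post. I handed the job in shortly after 12.6 s of the 45 s; it reported no verdict.

- **Closing the jaws:** I rolled the worm towards the nut with four fingertip strokes, pressing with 5 to 13 N. The drag rose from about 2 N to 7 N on the third stroke and stayed high on the fourth, and the pictures showed the jaw on the nut.
- **Turning the nut:** I pushed the handle clockwise through about 41° (0.71 rad). The push rose from about 5 N to 16 N at the post. I then withdrew the arm, which is clear of the scene.
- **Last checks:** A top-down view made from the scene picture shows the handle touching the post. The jaws lie on the nut's flats, with the nut lagging the handle by about 5 to 6°. That is within the 0.12 rad of play and puts the nut near 0.83 to 0.85 rad; I could not read the joint values themselves.
- **Disagreement:** The handle's final direction came out about 2° off what the post position predicted. That is within calibration error, and the force at the post confirms the contact.

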